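Recharge the dry canister and hold its bayonet cap home

ROBOT

A 6-joint arm with a two-finger parallel gripper is mounted at the origin on the work surface. World frame = base frame: x ahead of the robot, y to its left, z up, the work surface at z = 0. Lengths are in m, angles in degrees, forces in N, time in s.
With the tool pointing down it reaches from about 0.325 to 0.9 m from the base axis. Payload 6.1 kg.
Tool frame: the origin (TCP) lies between the finger pads; the fingertips stand 11 mm ahead of it and the grasp point (between the pads) lies 8 mm behind it; z points along the fingers, y is the line along which they close (so a half turn about z gives the same grasp; the last joint's range is limited). The gripper opens to 85 mm and grips with 20 to 120 N. Pads are 22 mm wide; open, the fingers measure 114 mm over their backs; the gripper's body (76 mm by 85 mm) begins 54 mm behind the grasp point. The pads swing forward as they close: fully open they stand 13 mm farther back than shut.
Start: joints at [-71.167, 12.628, 87.462, -0, 79.91, -7.225], TCP at [0.275, -0.561, 0.242] pointing down, gripper open.
Joint ranges: [-170.65, 170.65], [-52.31, 119.04], [5.05, 147.46], [-71.25, 251.25], [11.57, 151.72], [-153.62, 153.62]. Speed limits (degrees/s): [147.25, 147.25, 172.46, 180, 180, 180].

INTERFACE

Orientations are given as a 3x3 rotation matrix whose columns are the frame's x, y, z axes.
In Python, from station import sense, eyes, ticket gives the robot as it stands.
- The arm moves only by the tool play_rows, never from a script. Its argument "deltas" is a list of rows, each a list of 5 numbers: the opening, from 0 (shut) to 1 (fully open), then the shift along the world's x, y, z in cm, then the turn about the world's z in degrees. In form: [[jaw, tx, ty, tz, twist], ...]. A call has 1 to 8 rows; each row is the pose to reach, as a shift and turn from the pose commanded when the call began; what a row does not reach only later rows make up. A row lasts 1/8 s, in which the tool goes at most 62.5 mm and 10.7 degrees, less where a joint would pass 70% of its speed; a pose out of reach is approached as far as the arm can. A call with a gripper value outside its range is refused whole. The fingers move at their own pace and stop on an object; "grip_force" is the grip in N (left out, the last holds). Time passes only in rows, so rows that repeat a pose let the fingers close. It gives the time, the measured TCP pose, the force, the opening and the grip force at its end, in the units of the state.
- sense(): the state, without advancing time (a new reading comes with each control period).
- eyes.get_image(name): name is "scene" or "top" or "wrist"; returns a dict with "color" (480x640x3 uint8, red, green, blue), "range_z" (480x640 float32, m along the optical axis (not along the pixel's ray), 0 where there is no reading), "camera_matrix" (3x3 intrinsics, pixels), "rvec" (rotation vector, rad) and "tvec" (3), from world to camera coordinates, as OpenCV has them. Camera axes: x right, y down, z forward; pixel columns grow to the right and rows downward; lengths in m; the calibration is good to about 2 mm. A picture is of the moment at which its call begins.
- ticket.sign_off(): hands the job in; it is judged then, once.
The state is a dict: "time_s": time; "qpos": joint angles; "joint_velocities": joint speeds; "joint_torque": joint torques, N m; "tool_pos": TCP position; "tool_rot": TCP orientation; "force": force on the tool from outside, world axes, zero at the start; "wrist_torque": the same for the moment, N m; "finger_gap": opening from 0.0 (shut) to 1.0 (fully open); "grasp_force": force on a finger pad.
Only numpy, scipy, OpenCV 4.12 (cv2) and the standard library are available. Lean on these libraries where they do the work, as an engineer would, in place of code of your own. Each camera call takes 0.05 s, during which the arm holds its last target. There are 200 camera calls.

TASK

Tip all six white desiccant pellets from the scoop cup into the open canister and set the empty scoop back upright on the bench. Then fit the bayonet cap: lower its two lugs into the slots of the mouth, push in against the spring, twist it a quarter turn clockwise (seen from above) to the stop, and finish still gripping the cap and holding it there, because the spring turns it back when let go. Leave the other things on the bench where they are.

Things in the scene. Friction and masses are not known exactly. Their poses are not given: they have to be found in the camera images.
- mouth (a point): Centre of the mouth of the fixed upright aluminium canister (100 mm across, 76 mm tall), at its top face, z up. The mouth is a 68 mm hole in a 6 mm thick steel ring; two slots 16 mm wide widen it to 89 mm along this point's x axis, both ways. Chamber below: 93 mm across, floor 70 mm below the top face. Yaw varies.
- push (a joint): How far the sprung carrier ring under the slots is pressed down, m: 0 to 0.007 (stop). Lugs meet it when the cap's underside is 11 mm below the canister's top face, still held by the slots; pressed over 3 mm (4 to 6 mm is best) they pass under the steel ring and can turn. Spring 3 N at rest, 6 N at the stop. Turned lugs stay caught under the ring; it then reads about 0.003 or more.
- turn (a joint): Turn of the same carrier ring about the canister's axis, rad: 0 at rest (its 16 mm wide pockets under the slots), grows clockwise seen from above, stop at 1.55. The lugs sit in the pockets and carry it round, with up to 0.16 rad of play. A torsion spring turns it back: 0.07 N m at rest, 0.29 N m at the stop, plus friction.
- cap_grip (a point): Grip of the loose bayonet cap, on its axis: in its upright black bar handle, 44 long (x) x 16 wide (y) x 36 tall, 44 mm above the cap's underside, 14 mm below the bar's top and 22 mm above the flange it stands on. x along the bar, z up.
- cap: The bayonet cap, standing on the bench; origin at the centre of its underside, axes as at its grip. Aluminium plug 62 mm across, 18 mm tall, under a 72 mm flange 4 mm thick; two steel lugs at the plug's foot, 10 mm wide (y), 8 mm tall, reach 41 mm from the axis along +x and -x, in line with the bar. Both ways round fit. 110 to 210 g.
- scoop_grip (a point): Grip of the loose steel scoop cup that holds the six pellets: in its upright black handle block, 32 long (x) x 14 wide (y) x 66 tall, 44 mm above the scoop's underside. Its x axis points from the spout to the handle, z up. The cup, 68 mm wide, 40 mm tall, open at the top, begins 15 mm from this point on the -x side. 125 to 235 g, empty.
- scoop_lip (a point): Middle of the pouring edge of the scoop's spout, 117.5 mm from the grip point along -x and 28.5 mm lower; 45 mm clear width. The flat floor ends in a ramp rising 23 degrees to this edge. The pellets roll out over it when the spout is tilted down, all of them by about 65 degrees.
- pellet1: white desiccant pellet 1 of 6, a rigid round-ended pill 16 mm thick and 22 mm long, 12 g, in the scoop at the start; origin at its centre
- pellet2: white desiccant pellet 2 of 6, a rigid round-ended pill 16 mm thick and 22 mm long, 12 g, in the scoop at the start; origin at its centre
- pellet3: white desiccant pellet 3 of 6, a rigid round-ended pill 16 mm thick and 22 mm long, 12 g, in the scoop at the start; origin at its centre
- pellet4: white desiccant pellet 4 of 6, a rigid round-ended pill 16 mm thick and 22 mm long, 12 g, in the scoop at the start; origin at its centre
- pellet5: white desiccant pellet 5 of 6, a rigid round-ended pill 16 mm thick and 22 mm long, 12 g, in the scoop at the start; origin at its centre
- pellet6: white desiccant pellet 6 of 6, a rigid round-ended pill 16 mm thick and 22 mm long, 12 g, in the scoop at the start; origin at its centre
- spool: bystander: spool of solder wire, 44 mm across, 46 mm tall, upright; origin under its centre
- fluxjar: bystander: small amber jar, 42 mm across, 48 mm tall; origin under its centre
- driver: bystander: screwdriver lying on the bench, 160 mm long; its x axis runs along it
- pcb: bystander: small flat circuit board, 45 x 65 x 5 mm; origin under its centre

How it is judged (in metres and radians):
On the way, in this order (a step that is already met when the one before it is completed fails the run):
1. all six pellets are in the canister (horizontal distance between each of pellet1, pellet2, pellet3, pellet4, pellet5, pellet6 and mouth below 0.046 m and z of each of pellet1, pellet2, pellet3, pellet4, pellet5, pellet6 in the frame of mouth below -0.025 m), for 0.2 s.
2. the cap stands in the mouth and is pushed in against the spring, not yet turned (value of joint push above 0.002 m and value of joint turn below 0.6 rad and horizontal distance between cap and mouth below 0.006 m), for 0.05 s.
At the end, for the whole second after the job is handed in: All six pellets over 25 mm below the canister's top; cap within 6 mm of its axis, upright within 7 deg, underside 11 mm or more below the top, carrier pressed over 1.5 mm and turned over 1.3 rad; fingers grip the cap over 3 N; scoop upright (7 deg), its grip within 8 mm of resting height (all of step 1 and value of joint turn above 1.3 rad and value of joint push above 0.0015 m and horizontal distance between cap and mouth below 0.006 m and z of cap in the frame of mouth below -0.011 m and angle between each of cap, scoop_grip's own z axis and vertical below 0.12 rad and contact force between the fingers and cap above 3 N and height (world z) of scoop_grip below 0.052 m); the arm keeps its last pose, push and grip.
It fails at once if a bystander is moved more than 40 mm (distance of any of spool, fluxjar, driver, pcb from where it was at the start of the episode above 0.04 m).
It also fails if it takes over 72 s, if anything falls off the work surface, if the arm or the gripper's body presses on something with over 40 N, if the wrist force passes 120 N, or if a joint passes its speed limit or range.

## Working session

There is one attempt and no reset: what is moved stays moved. The work goes in short steps, Python scripts to look and compute and a tool call to move; the robot and the scene stay as the last step left them, time stands still between calls to the robot, and variables do not carry over. Pictures are saved under pics/ and viewed, at most 10 in all, crops included, and the job is handed in when it is done.

Besides the shell and the picture viewer there is one more tool, called after ">>>" as name(argument=value, ...), one argument or row to a line, values as JSON. play_rows: Moves the arm, as the interface text tells. Its arguments: {"type":"object","properties":{"deltas":{"type":"array","items":{"type":"array","items":{"type":"number"}}},"grip_force":{"type":"number"}},"required":["deltas"]}

```bash
mkdir -p pics; cat > h.py <<'E'
import numpy as np, cv2
from station import sense, eyes, ticket
def grab(n):
    d=eyes.get_image(n); R=cv2.Rodrigues(np.array(d["rvec"],float))[0]; return d,R,np.array(d["tvec"],float).ravel(),np.array(d["camera_matrix"])
def cloud(n):
    d,R,t,K=grab(n); z=d["range_z"]; v,u=np.mgrid[:480,:640]
    P=np.stack([(u-K[0,2])/K[0,0]*z,(v-K[1,2])/K[1,1]*z,z],-1)
    W=(P-t)@R; W[z==0]=np.nan
    return d["color"],W
def save(c,n): cv2.imwrite("pics/"+n,c[:,:,::-1])
E
python3 - <<'E'
from h import *
s=sense();print({k:np.round(v,3) for k,v in s.items()})
cs=[]
for n in("scene","top"):
    c,W=cloud(n);save(c,n+"0.png");np.savez("pics/"+n+"0.npz",c=c,W=W)
    d,R,t,K=grab(n);print(n,-R.T@t,R[2],K[0,0])
E
```

```text
{'time_s': np.float64(0.0), 'qpos': array([-7.1167e+01,  1.2676e+01,  8.7524e+01, -1.0000e-03,  7.9910e+01,
       -7.2250e+00]), 'joint_velocities': array([0.023, 0.067, 0.012, 0.008, 0.02 , 0.033]), 'joint_torque': array([ 3.0000e-03, -4.9689e+01, -3.8939e+01,  0.0000e+00,  1.1000e-02,
       -0.0000e+00]), 'tool_pos': array([ 0.274, -0.561,  0.241]), 'tool_rot': array([[ 0.898,  0.439, -0.001],
       [ 0.439, -0.898,  0.002],
       [ 0.   , -0.002, -1.   ]]), 'force': array([ 0.062,  0.473, -0.468]), 'wrist_torque': array([ 0.019, -0.017, -0.027]), 'grasp_force': np.float64(0.0), 'finger_gap': np.float64(0.997)}
scene [ 0.82187766 -0.49797386  0.66468446] [-0.37769261  0.60645698 -0.69968438] 476.421841639893
top [0.45945412 0.00709638 1.00849508] [ 0.05892738  0.00235473 -0.99825949] 578.2745700122218
```

View pics/top0.png

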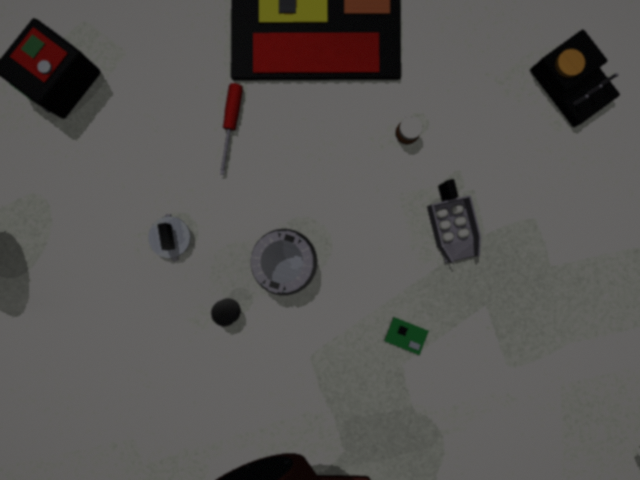

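View pics/scene0.png

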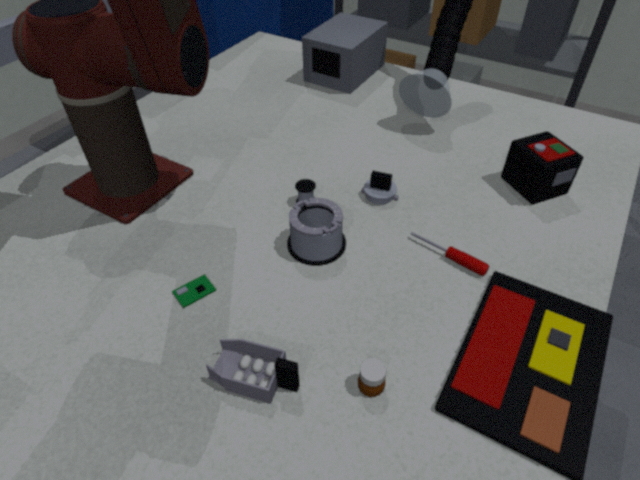

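The top view shows the canister at (283,262), cap bar at (167,237), scoop handle at (448,190) with spout at about (462,260). The jar is at (409,131), spool (226,312), driver (230,130) and pcb (406,335).

```bash
python3 - <<'E'
from h import *
f=np.load("pics/top0.npz");c,W=f["c"].astype(int),f["W"]
d,R,t,K=grab("top"); C=-R.T@t
def ray(u,v,z):
    r=R.T@np.array([(u-K[0,2])/K[0,0],(v-K[1,2])/K[1,1],1]); return (C+r*(z-C[2])/r[2])[:2]
def box(u0,u1,v0,v1):
    m=np.zeros((480,640),bool);m[v0:v1,u0:u1]=1;return m
def rect(m,z,name):
    cs,_=cv2.findContours(m.astype(np.uint8),cv2.RETR_EXTERNAL,cv2.CHAIN_APPROX_NONE)
    k=max(cs,key=cv2.contourArea)[:,0]
    p=np.array([ray(u,v,z) for u,v in k])*1000
    r=cv2.minAreaRect(p.astype(np.float32));print(name,np.round(r[0],1),np.round(r[1],1),round(r[2],1),"depth z",np.nanmedian(W[...,2][m]))
dark=c.max(-1)<45
rect(dark&box(435,462,175,203),.066,"handle")
rect(dark&box(155,180,218,256),.058,"capbar")
Z=W[...,2]
for n,b,zl in(("can",box(235,330,215,310),(.068,.085)),("scooprim",box(420,490,185,275),(.03,.05)),("flange",box(140,200,205,270),(.014,.03))):
    m=b&(Z>zl[0])&(Z<zl[1]); p=W[m]; e=cv2.minEnclosingCircle((p[:,:2]*1000).astype(np.float32)); print(n,m.sum(),p.mean(0),e, np.nanpercentile(Z[b],[50,90,99]))
print("lip",ray(462,262,.0155))
im=cv2.resize(f["c"][170:320,130:510],None,fx=2.1,fy=2.1,interpolation=2)
im=np.clip(im.astype(float)*1.5,0,255).astype(np.uint8);save(im,"crop.png")
E
```

```text
handle [ 579.3 -218.9] [41.2 30.1] 21.2 depth z 0.057042631456141094
capbar [502.6 243. ] [45.2 23.2] 11.1 depth z 0.056442967159702886
can 1480 [0.4640131  0.05284614 0.07569847] ((463.72198486328125, 52.33537673950195), 50.63042449951172) [0.00159577 0.0753109  0.07833154]
scooprim 518 [ 0.534924   -0.23746635  0.03823194] ((533.8479614257812, -238.96055603027344), 67.45687866210938) [0.00181007 0.03225819 0.06523088]
flange 1018 [0.50253112 0.2463511  0.02212861] ((503.1827697753906, 248.65252685546875), 36.059478759765625) [0.00155671 0.02570011 0.05981623]
lip [ 0.46741475 -0.25400404]
```

View pics/crop.png

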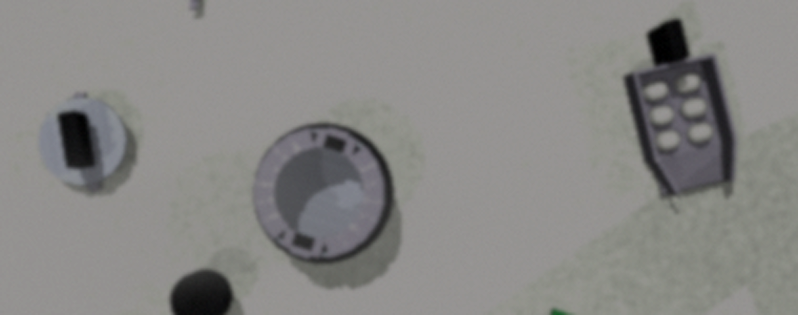

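The crop puts the slots at about (289,239) and (274,285) in the top image, so the mouth yaw is about -18°. The scoop axis is at about +14°. I'll move above the scoop handle and look from close by.

>>> play_rows(
  deltas=[
    [1, 5, 5.5, 0, -4],
    [1, 10, 11, 0, -8],
    [1, 15, 16.5, 0, -12],
    [1, 20, 22, 0, -12],
    [1, 25, 28, 0, -12],
    [1, 30, 33.5, 0, -12],
    [1, 30, 33.5, 0, -12],
    [0.5, 30, 33.5, 0, -12],
  ],
)

```text
time_s: 1.25
tool_pos: [0.5765, -0.223, 0.2421]
tool_rot: [[0.969, 0.247, 0.0], [0.247, -0.969, 0.001], [0.001, -0.001, -1.0]]
force: [0.1, -0.4, 0.4]
finger_gap: 0.815
grasp_force: 0.0
```

```bash
python3 - <<'E'
from h import *
c,W=cloud("wrist");save(np.clip(c*1.5,0,255).astype(np.uint8),"w1.png");np.savez("pics/w1.npz",c=c,W=W)
s=sense();print(s["time_s"],s["tool_pos"],s["finger_gap"],s["tool_rot"][:,0],s["force"])
Z=W[...,2];near=np.hypot(W[...,0]-.58,W[...,1]+.225)<.06
m=near&(Z>.058)&(Z<.08)&(c.max(-1)<60);p=W[m];print(m.sum(),p.mean(0),np.percentile(p[:,2],[5,50,95]));r=cv2.minAreaRect((p[:,:2]*1000).astype(np.float32));print(r)
m=(np.hypot(W[...,0]-.53,W[...,1]+.24)<.1)&(Z>.037)&(Z<.046);p=W[m];print(m.sum(),p.mean(0),cv2.minAreaRect((p[:,:2]*1000).astype(np.float32)))
E
```

```text
1.3 [ 0.57625305 -0.22346743  0.24203599] 0.7339128132393768 [9.69076240e-01 2.46761158e-01 4.14333787e-04] [-0.64439004  0.3509624   0.10022136]
652 [ 0.58969496 -0.22508913  0.06643995] [0.06475762 0.06659769 0.06781172]
((589.406494140625, -225.28146362304688), (31.962488174438477, 13.820541381835938), 11.720718383789062)
1047 [ 0.53720924 -0.23974052  0.04040966] ((539.1829223632812, -237.8813934326172), (135.09896850585938, 68.06971740722656), 14.254059791564941)
```

View pics/w1.png

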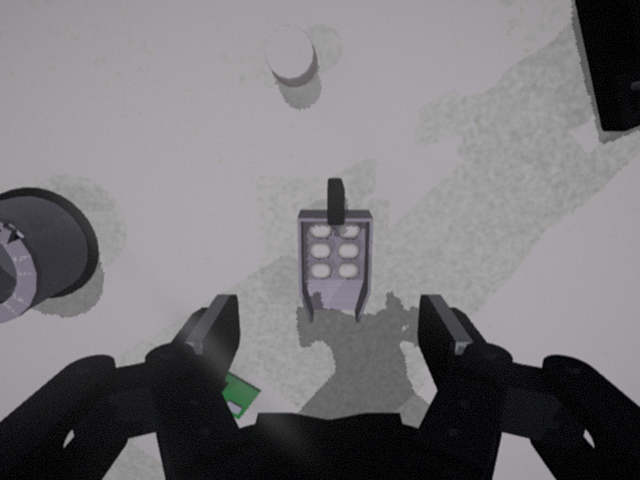

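The wrist view shows the handle top at (336,200), which gives a centre of (0.589,-0.225) at 66 mm and yaw of about 13°. I'll grip it high up so that the scoop can pivot between the pads.

>>> play_rows(
  deltas=[
    [0.4, 1.3, -0.2, -5, -1],
    [0.4, 1.3, -0.2, -11, -1],
    [0.4, 1.3, -0.2, -16, -1],
    [0.4, 1.3, -0.2, -18, -1],
    [0.4, 1.3, -0.2, -18, -1],
    [0, 1.3, -0.2, -18, -1],
    [0, 1.3, -0.2, -18, -1],
    [0, 1.3, -0.2, -18, -1],
  ],
  grip_force=60,
)

```text
time_s: 2.3
tool_pos: [0.5894, -0.2297, 0.0654]
tool_rot: [[0.974, 0.226, 0.004], [0.226, -0.974, -0.003], [0.004, 0.004, -1.0]]
force: [-0.9, -1.6, 5.7]
finger_gap: 0.141
grasp_force: 61.4
```

>>> play_rows(
  deltas=[
    [0, 0, 0, 0, 0],
    [0, 0, 0, 1, 0],
    [0, 0, 0, 2, 0],
    [0, 0, 0, 2, 0],
  ],
)

```text
time_s: 2.8
tool_pos: [0.5883, -0.2287, 0.0836]
tool_rot: [[0.974, 0.226, 0.002], [0.226, -0.974, -0.001], [0.002, 0.001, -1.0]]
force: [-0.2, 0.3, -3.1]
finger_gap: 0.145
grasp_force: 60.2
```

```bash
python3 - <<'E'
from h import *
s=sense();print(s["time_s"],s["tool_pos"],s["finger_gap"],s["grasp_force"],s["force"],s["wrist_torque"])
for n in("scene","wrist"):
    c,W=cloud(n);save(np.clip(c*1.5,0,255).astype(np.uint8),n+"2.png")
c,W=cloud("scene");i=np.clip(c[260:440,150:450]*1.5,0,255).astype(np.uint8);save(cv2.resize(i,None,fx=2,fy=2),"s2c.png")
E
```

```text
2.8 [ 0.58827784 -0.22873746  0.08361396] 0.14514924067043383 60.18175721168518 [-0.17083832  0.28234851 -3.09214319] [ 0.01051751 -0.15532551  0.02905392]
```

View pics/s2c.png

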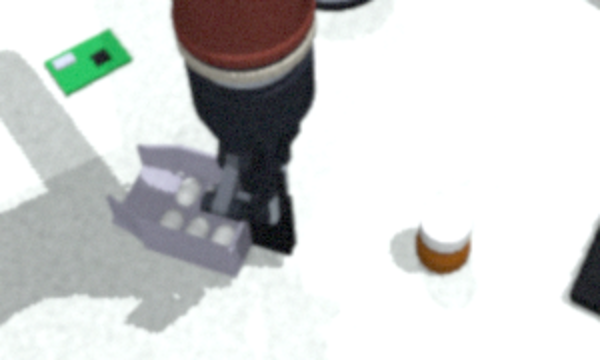

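The scoop is lifted about 2 cm and looks near level in the crop, with its pellets still in it. I'll carry it above the canister with the spout along the slot axis.

>>> play_rows(
  deltas=[
    [0, 0, 0, 2, 0],
    [0, 0, 2, 5, 0],
    [0, -0.3, 6, 8, -5],
    [0, -1, 10, 8, -12],
    [0, -1.7, 14.5, 8, -18],
    [0, -2.3, 19, 8, -24],
    [0, -2.9, 23, 8, -30],
    [0, -3.2, 25, 8, -32],
  ],
  grip_force=100,
)

```text
time_s: 3.95
tool_pos: [0.5554, 0.0236, 0.1637]
tool_rot: [[0.946, -0.325, 0.001], [-0.325, -0.946, 0.0], [0.001, -0.001, -1.0]]
force: [1.1, 0.3, -3.0]
finger_gap: 0.126
grasp_force: 99.6
```

```bash
cat >> h.py <<'E'
def toolcloud():
    c,W=cloud("wrist"); s=sense(); x=s["tool_rot"][:,0]; a=np.array([x[0],x[1],0])/np.hypot(x[0],x[1]); b=np.array([-a[1],a[0],0])
    D=W-s["tool_pos"]; return c,W,np.stack([D@a,D@b,D[...,2]],-1),s
def tilt():
    # side-wall tops: highest point per 5 mm bin along x, at |y| 28..37
    c,W,T,s=toolcloud(); X,Y,Z=T[...,0],T[...,1],T[...,2]; pts=[]
    for x in np.arange(-.125,-.015,.005):
        m=(np.abs(X-x)<.0025)&(np.abs(Y)<.04)&(Z>-.16)&(Z<.0)
        if m.sum()>8: pts.append((x,np.percentile(Z[m],97)))
    return c,W,T,s,np.array(pts)
E
python3 - <<'E'
from h import *
c,W,T,s,p=tilt();print(s["time_s"],s["tool_pos"],s["force"],s["wrist_torque"],s["finger_gap"]);print(np.round(p*1000).astype(int).tolist())
save(np.clip(c*1.5,0,255).astype(np.uint8),"w3.png")
f=np.load("pics/top0.npz");d,R,t,K=grab("top");C=-R.T@t
q=[]
for u,v in((289.5,238.6),(274.3,285.2)):
    r=R.T@np.array([(u-K[0,2])/K[0,0],(v-K[1,2])/K[1,1],1]);q.append(C+r*(.074-C[2])/r[2])
q=np.array(q);print(q,q.mean(0),np.degrees(np.arctan2(*(q[0]-q[1])[1::-1])))
E
```

```text
4.0 [0.55509609 0.0252842  0.16362314] [-0.3115875   2.48489216 -3.10484858] [ 0.07076092 -0.11312326 -0.03270099] 0.12686316416431342
[[-95, -58], [-90, -59], [-85, -47], [-80, -46], [-75, -49], [-70, -49], [-65, -46], [-60, -46], [-55, -46], [-50, -49], [-45, -149], [-40, -157], [-25, -24], [-20, -24]]
[[0.50080636 0.04020764 0.074     ]
 [0.42538078 0.0634698  0.074     ]] [0.46309357 0.05183872 0.074     ] -17.140389676134053
```

View pics/w3.png

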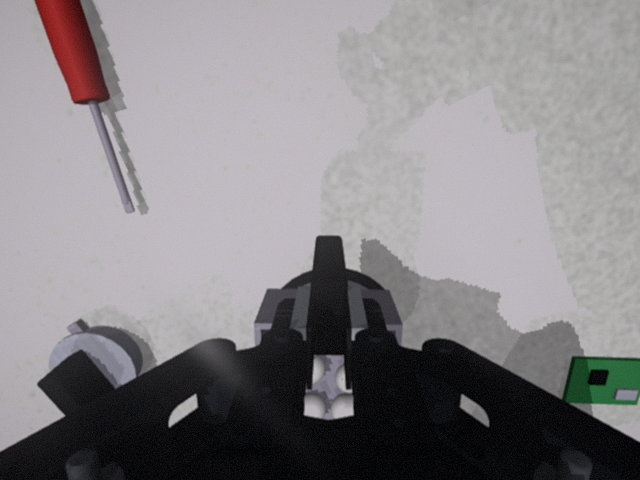

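The scoop is still level over the canister. I'll loosen the grip so that the spout swings down into the mouth under its own weight.

>>> play_rows(
  deltas=[
    [0, -0.5, 0, 0, 0],
    [0, -0.9, 0.0, 0, 0],
    [0, -0.9, 0.0, 0, 0],
    [0, -0.9, 0.0, 0, 0],
  ],
  grip_force=40,
)

```text
time_s: 4.55
tool_pos: [0.5466, 0.021, 0.1623]
tool_rot: [[0.946, -0.325, 0.0], [-0.325, -0.946, -0.0], [0.0, 0.0, -1.0]]
force: [0.5, 0.2, -3.0]
finger_gap: 0.126
grasp_force: 99.5
```

>>> play_rows(
  deltas=[
    [0, 0, 0, 0, 0],
    [0, 0, 0, 0, 0],
    [0, 0, 0, 0, 0],
  ],
  grip_force=20,
)

```text
time_s: 4.92
tool_pos: [0.5466, 0.0216, 0.1622]
tool_rot: [[0.946, -0.325, -0.0], [-0.325, -0.946, 0.0], [-0.0, 0.0, -1.0]]
force: [-0.2, 0.5, -3.0]
finger_gap: 0.125
grasp_force: 99.5
```

```bash
python3 - <<'E'
from h import *
c,W=cloud("scene");s=sense();print(s["time_s"],s["tool_pos"],s["force"],s["wrist_torque"],s["finger_gap"],s["grasp_force"])
i=np.clip(c[80:300,150:450]*1.5,0,255).astype(np.uint8);save(cv2.resize(i,None,fx=2.4,fy=2.4),"s4c.png")
E
```

```text
4.975 [0.54657254 0.02156043 0.1622796 ] [-0.0985596  -0.1348605  -3.08103606] [-0.09502813 -0.09711797  0.00707582] 0.12919191989262507 99.57747101783752
```

View pics/s4c.png

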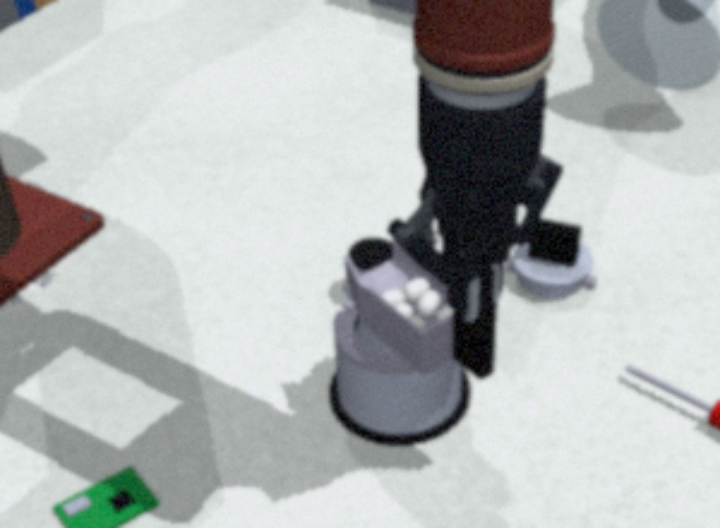

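The scoop is over the mouth, spout at about (375,250) in the crop, still level, and the grip stays near 100 N on its own. I'll ease the jaw open a little at a time.

>>> play_rows(
  deltas=[
    [0.14, 0, 0, 0, 0],
    [0.15, 0, 0, 0, 0],
    [0.15, 0, 0, 0, 0],
  ],
  grip_force=20,
)

```text
time_s: 5.35
tool_pos: [0.5466, 0.0215, 0.1623]
tool_rot: [[0.946, -0.325, 0.0], [-0.325, -0.946, -0.0], [0.0, 0.0, -1.0]]
force: [-0.5, 0.2, -2.8]
finger_gap: 0.154
grasp_force: 34.5
```

```bash
cat >> h.py <<'E'
def sc(name):
    c,W=cloud("scene");s=sense();x=s["tool_rot"][:,0];a=np.array([x[0],x[1],0])/np.hypot(x[0],x[1]);b=np.array([-a[1],a[0],0])
    D=W-s["tool_pos"];X,Y,Z=D@a,D@b,D[...,2]
    # outer -y wall of the cup: its points lie at Y about -34 mm; principal axis of the upper edge
    pts=[]
    for x0 in np.arange(-.12,-.02,.008):
        m=(np.abs(X-x0)<.004)&(np.abs(Y+.034)<.006)&(W[...,2]>.082)
        if m.sum()>4: pts.append((x0,np.percentile(Z[m],95)))
    p=np.array(pts)
    print(round(s["time_s"],2),"tool",s["tool_pos"].round(4),"F",s["force"].round(1),"M",s["wrist_torque"].round(3),"gap",round(s["finger_gap"],4),"N",round(s["grasp_force"],1))
    print((p*1000).round().astype(int).tolist())
    save(cv2.resize(np.clip(c[80:300,150:450]*1.5,0,255).astype(np.uint8),None,fx=2.4,fy=2.4),name)
    w=(c.min(-1)>110)&(W[...,2]>.03)
E
python3 -c "
from h import *
sc('s5.png')"
```

```text
5.4 tool [0.5465 0.0216 0.1623] F [ 0.3  0.3 -3.5] M [-0.021 -0.148 -0.025] gap 0.1501 N 34.5
[[-104, -29], [-96, -26], [-88, -26], [-80, -26], [-72, -26], [-64, -26], [-56, -26], [-48, -27], [-40, -26], [-32, -26], [-24, 237]]
```

>>> play_rows(
  deltas=[
    [0.155, 0, 0, 0, 0],
    [0.155, 0, 0, 0, 0],
  ],
)

```text
time_s: 5.65
tool_pos: [0.5465, 0.0215, 0.1623]
tool_rot: [[0.946, -0.325, -0.0], [-0.325, -0.946, 0.0], [-0.0, -0.0, -1.0]]
force: [0.1, 0.1, -3.3]
finger_gap: 0.149
grasp_force: 22.1
```

```bash
python3 -c "
from h import *
sc('s6.png')"
```

```text
5.7 tool [0.5466 0.0215 0.1623] F [ 0.8 -1.6 -2.6] M [-0.081 -0.104 -0.013] gap 0.1553 N 22.1
[[-104, -25], [-96, -27], [-88, -27], [-80, -26], [-72, -27], [-64, -26], [-56, -26], [-48, -26], [-40, -25], [-32, -26], [-24, 230]]
```

>>> play_rows(
  deltas=[
    [0.159, 0, 0, 0, 0],
    [0.159, 0, 0, 0, 0],
  ],
)

```text
time_s: 5.95
tool_pos: [0.5465, 0.0215, 0.1623]
tool_rot: [[0.946, -0.325, -0.0], [-0.325, -0.946, 0.0], [-0.0, -0.0, -1.0]]
force: [0.3, -0.6, -2.8]
finger_gap: 0.158
grasp_force: 12.0
```

```bash
python3 -c "
from h import *
sc('s7.png')"
```

```text
6.0 tool [0.5465 0.0215 0.1623] F [-0.2  0.1 -3. ] M [-0.04  -0.124 -0.003] gap 0.1574 N 11.9
[[-104, -44], [-96, -40], [-88, -38], [-80, -37], [-72, -37], [-64, -35], [-56, -34], [-48, -33], [-40, -33], [-32, -30], [-24, 235]]
```

The scoop is now slipping slowly in rotation, which I can control. I'll hold here.

>>> play_rows(
  deltas=[
    [0.159, 0, 0, 0, 0],
    [0.159, 0, 0, 0, 0],
  ],
)

```text
time_s: 6.25
tool_pos: [0.5465, 0.0215, 0.1623]
tool_rot: [[0.946, -0.325, 0.0], [-0.325, -0.946, -0.0], [0.0, 0.0, -1.0]]
force: [0.9, -0.2, -2.6]
finger_gap: 0.158
grasp_force: 11.9
```

```bash
python3 -c "
from h import *
sc('s8.png')"
```

```text
6.3 tool [0.5465 0.0216 0.1623] F [-0.1 -0.6 -3.4] M [-0.06  -0.071 -0.026] gap 0.1593 N 11.9
[[-96, -47], [-88, -46], [-80, -45], [-72, -43], [-64, -41], [-56, -39], [-48, -39], [-40, -37], [-32, -33], [-24, 233]]
```

>>> play_rows(
  deltas=[
    [0.16, 0, 0, 0, 0],
    [0.16, 0, 0, 0, 0],
    [0.16, 0, 0, 0, 0],
  ],
)

```text
time_s: 6.68
tool_pos: [0.5466, 0.0215, 0.1624]
tool_rot: [[0.946, -0.325, 0.0], [-0.325, -0.946, -0.0], [0.0, -0.0, -1.0]]
force: [-0.4, -0.1, -2.8]
finger_gap: 0.158
grasp_force: 9.4
```

```bash
python3 -c "
from h import *
sc('s9.png')"
```

```text
6.72 tool [0.5465 0.0215 0.1623] F [-0.1  0.4 -2.5] M [-0.034 -0.116  0.006] gap 0.1591 N 9.4
[[-96, -55], [-88, -49], [-80, -48], [-72, -47], [-64, -44], [-56, -42], [-48, -40], [-40, -38], [-32, -35], [-24, 229]]
```

>>> play_rows(
  deltas=[
    [0.161, 0, 0, 0, 0],
    [0.161, 0, 0, 0, 0],
    [0.161, 0, 0, 0, 0],
  ],
)

```text
time_s: 7.1
tool_pos: [0.5466, 0.0215, 0.1623]
tool_rot: [[0.946, -0.325, 0.0], [-0.325, -0.946, -0.0], [0.0, -0.0, -1.0]]
force: [-0.3, -0.3, -3.4]
finger_gap: 0.162
grasp_force: 7.0
```

```bash
python3 -c "
from h import *
sc('s10.png')"
```

```text
7.15 tool [0.5465 0.0215 0.1623] F [-0.2 -0.2 -3. ] M [-0.033 -0.084 -0.003] gap 0.1608 N 7.0
[[-96, -56], [-88, -50], [-80, -48], [-72, -46], [-64, -44], [-56, -42], [-48, -40], [-40, -38], [-32, -35], [-24, 230]]
```

>>> play_rows(
  deltas=[
    [0.161, 0, 0, 1.5, 0],
    [0.161, 0, 0, 1.5, 0],
    [0.162, 0, 0, 1.5, 0],
  ],
)

```text
time_s: 7.52
tool_pos: [0.5472, 0.0216, 0.1782]
tool_rot: [[0.946, -0.325, 0.002], [-0.325, -0.946, 0.0], [0.002, -0.001, -1.0]]
force: [1.1, 0.6, -1.1]
finger_gap: 0.161
grasp_force: 4.7
```

```bash
python3 -c "
from h import *
sc('s11.png')"
```

```text
7.58 tool [0.547  0.0216 0.1779] F [ 0.3  0.5 -0.4] M [ 0.112 -0.082 -0.01 ] gap 0.1647 N 4.7
[[-80, -69], [-72, -66], [-64, -62], [-56, -60], [-48, -56], [-40, -51], [-32, -47], [-24, 232]]
```

```bash
python3 -c "
from h import *
sc('s12.png')"
```

```text
7.62 tool [0.5469 0.0216 0.1777] F [ 1.1  0.7 -0.4] M [ 0.176 -0.085 -0.03 ] gap 0.1613 N 4.7
[[-80, -70], [-72, -65], [-64, -62], [-56, -60], [-48, -54], [-40, -50], [-32, -47], [-24, 229]]
```

View pics/s12.png

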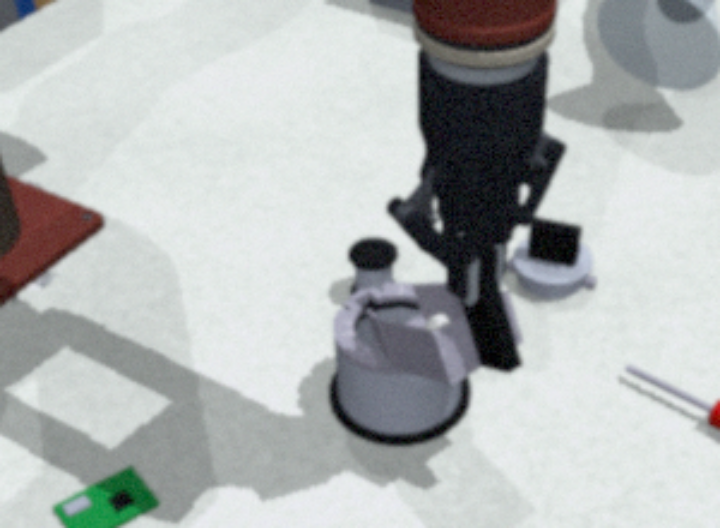

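The spout is now in the mouth at (370,320), tilted about 28° and resting on the ring, with pellets running out. The handle has slipped low in the pads, so I'll slide down for more overlap and regrip.

>>> play_rows(
  deltas=[
    [0.163, 0, 0, -0.5, 0],
    [0.163, 0, 0, -1.1, 0],
    [0.163, 0, 0, -1.1, 0],
    [0.12, 0, 0, -1.1, 0],
    [0, 0, 0, -1.1, 0],
    [0, 0, 0, -1.1, 0],
  ],
  grip_force=30,
)

```text
time_s: 8.38
tool_pos: [0.5463, 0.0216, 0.1661]
tool_rot: [[0.946, -0.325, -0.001], [-0.325, -0.946, 0.0], [-0.001, 0.0, -1.0]]
force: [1.4, 0.3, -0.0]
finger_gap: 0.155
grasp_force: 31.5
```

```bash
python3 -c "
from h import *
sc('s13.png')"
```

```text
8.43 tool [0.5463 0.0216 0.1661] F [ 1.9 -0.6  0.8] M [-0.024 -0.286 -0.002] gap 0.1525 N 31.5
[[-80, -56], [-72, -54], [-64, -53], [-56, -49], [-48, -46], [-40, -43], [-32, -40], [-24, 217]]
```

View pics/s13.png

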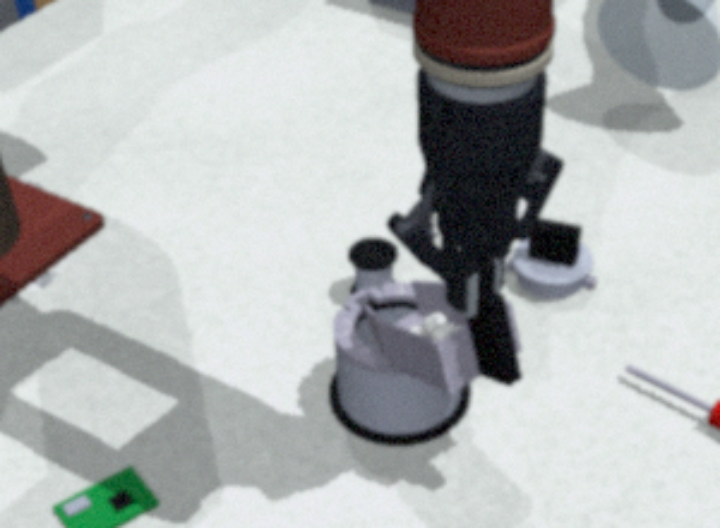

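The tilt is back to about 18°, and the spout is still over the mouth with pellets visible near (430,325). I'll loosen a little and lift with small jerks while following the arc.

>>> play_rows(
  deltas=[
    [0.158, 0, 0, 0, 0],
    [0.16, 0, 0, 0, 0],
    [0.16, -0.5, 0.2, 1.5, 0],
    [0.16, -0.5, 0.2, 1.5, 0],
    [0.16, -1.4, 0.5, 2.5, 0],
    [0.16, -1.4, 0.5, 2.5, 0],
  ],
)

```text
time_s: 9.18
tool_pos: [0.5323, 0.0268, 0.1922]
tool_rot: [[0.946, -0.324, 0.001], [-0.324, -0.946, -0.0], [0.001, -0.0, -1.0]]
force: [-0.9, 0.3, -1.8]
finger_gap: 0.158
grasp_force: 9.2
```

```bash
python3 -c "
from h import *
sc('s14.png')"
```

```text
9.22 tool [0.5325 0.0267 0.1919] F [ 0.2 -1.1 -1.8] M [ 0.03  -0.049  0.055] gap 0.1612 N 9.2
[[-72, -67], [-64, -64], [-56, -63], [-48, -55], [-40, -52], [-32, -48], [-24, 233]]
```

>>> play_rows(
  deltas=[
    [0.16, -0.5, 0.2, 1.2, 0],
    [0.16, -0.5, 0.2, 1.2, 0],
    [0.16, -1, 0.35, 2, 0],
    [0.16, -1, 0.35, 2, 0],
  ],
)

```text
time_s: 9.72
tool_pos: [0.5227, 0.0301, 0.2121]
tool_rot: [[0.946, -0.324, 0.001], [-0.324, -0.946, -0.0], [0.001, -0.0, -1.0]]
force: [-0.1, -0.2, -3.4]
finger_gap: 0.163
grasp_force: 9.2
```

```bash
python3 -c "
from h import *
sc('s15.png')"
```

```text
9.78 tool [0.5227 0.0301 0.2118] F [-0.3 -0.5 -2.5] M [0.04  0.012 0.045] gap 0.1596 N 9.2
[[-64, -71], [-56, -64], [-48, -60], [-40, -56], [-32, -51], [-24, 243]]
```

View pics/s15.png

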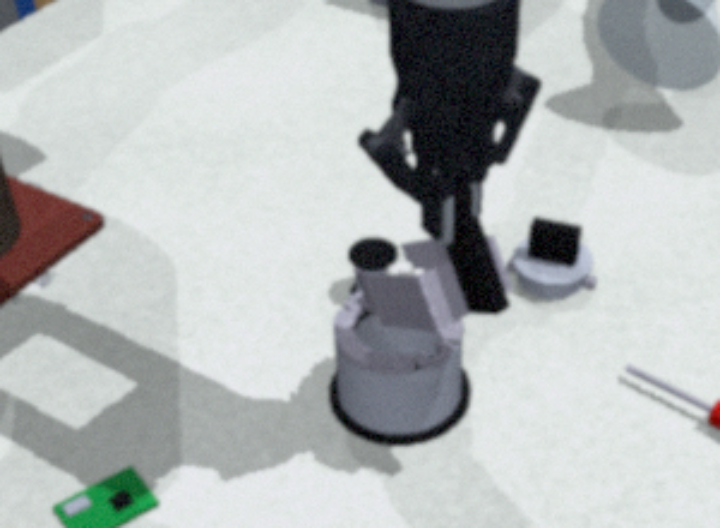

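```bash
python3 - <<'E'
from h import *
F=[]
for i in range(4):
    d=eyes.get_image("top" if i%2 else "wrist");F.append(sense()["force"][2])
    if i==0:w=d["color"]
    if i==1:t=d["color"]
print(np.round(F,2),np.mean(F))
im=np.hstack([cv2.resize(w[230:480,170:490],(400,312)),cv2.resize(t[200:325,200:360],(400,312))])
save(np.clip(im.astype(float)*1.6,0,255).astype(np.uint8),"wt.png")
E
```

```text
[-1.24 -3.99 -3.12 -2.37] -2.6813613588588927
```

View pics/wt.png

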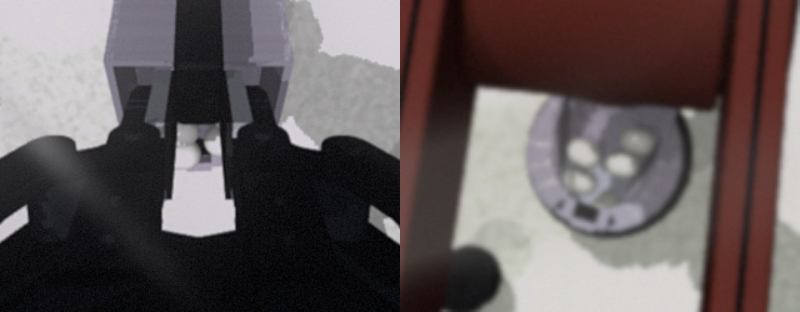

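The wrist half of that picture shows pellets at about (190,150) between the fingers. The top half shows about four pellets in the canister, around (605,160). I have now viewed 11 pictures, one over the limit, so I'll work from numbers only from here.

```bash
cat >> h.py <<'E'
def pel(n):
    c,W=cloud(n); hsv=cv2.cvtColor(c,cv2.COLOR_RGB2HSV); near=np.hypot(W[...,0]-.48,W[...,1]-.05)<.09
    g=c[...].astype(int); m=near&(g.min(-1)>(115 if n!="top" else 110))&(hsv[...,1]<40)&(W[...,2]>.004)&(W[...,2]<.16)
    k,l,st,ce=cv2.connectedComponentsWithStats(m.astype(np.uint8))
    for i in range(1,k):
        if st[i,4]>12: p=W[l==i]; print(n,st[i,4],np.round(np.median(p,0)*1000),"rgb",np.median(c[l==i],0))
E
python3 -c "
from h import *
for n in ('top','wrist','scene'): pel(n)"
```

```text
top 43 [457.  40. 128.] rgb [125. 123. 121.]
wrist 109 [461.  44. 127.] rgb [132. 128. 132.]
```

```bash
python3 -c "
from h import *
c,W=cloud('top');g=c.astype(int)
near=np.hypot(W[...,0]-.463,W[...,1]-.052)<.048
m=near&(W[...,2]<.16)
ys,xs=np.where(m);print(xs.min(),xs.max(),ys.min(),ys.max())
np.set_printoptions(linewidth=250)
S=np.s_[240:290:3,258:312:3]
print(g.min(-1)[S]);print(np.round(W[...,2][S]*1000).astype(int))
print(sense()['time_s'])"
```

```text
252 311 239 291
[[ 97  96  74  43  46  41  33  25  20  18  16  14  15  15  16  14  12  12]
 [ 89  95  65  45  53  52  57  67  67  61  49  41  44  48  49  48  43  37]
 [ 93  88  51  44  53  57  65  85  80  64  57  55  55  54  54  53  54  50]
 [ 94  80  43  45  55  63  81  86  71  58  59  58  54  53  55  54  55  48]
 [ 93  77  42  46  56  70  88  85  65  60  60  64  61  55  48  50  56  55]
 [ 95  80  44  48  61  84  88  82  63  61  66  84  98  78  60  51  57  57]
 [103  82  46  50  75  91  90  73  62  61  69  84  89  87  66  47  56  58]
 [ 95  79  49  55  79  91  88  65  64  67  73  68  71  72  49  54  58  60]
 [104  83  53  63  66  71  80  73  86 121 123 111  61  48  41  63  62  67]
 [ 97  87  60  65  68  95  92 100 102 120 124 119  70  42  56  68  68  69]
 [ 95  95  70  68  92 119  95  90  98  85  92  90  59  55  66  69  68  67]
 [105 105  78  69  90  95  78  76 100  70  66  60  66  66  69  69  70  64]
 [ 97  94  96  73  67  71  69  89  82  67  66  67  73  73  70  68  68  50]
 [ 93  96  87  89  76  96 100  93  66  64  64  72  71  73  71  69  60  31]
 [ 81  84  62  98  63  46  71  83 
[... 774 characters left out ...]
 119 149  76  74]
 [ 75 138 128   5   3   3 114 112 121 127 129 128 125 112 137 147  75  76]
 [ 75 133 127   8  17  19  16   8 123 126 130 127 126 129 146  76  80  74]
 [ 76  75   6  17  22  24  21   3   9 120 127 128 122 141  11  75  73  77]
 [ 74  77   4  21  22  23  19  10   7   5   6   7 140   8  79  79  77  78]
 [ 75  77  77   2   4   5   7   8   3   7   2 131   6  76  76  74  75  76]
 [ 75  74  77  77   7   5   5   9  14  16   7 128  76  77  78  78  77   7]
 [ 73  77  63  77  63  65   4  17  23  21  76  77  73  76  78  76   5   4]
 [ -1   4  76  76  66  65  61  74  77  77  77  78  74  75  74   7   8   2]
 [ -1   1   5  72  75  74  66  76  75  77  77  77  76  73   7   5   1  -1]]
10.175
```

There are still about two pellets on the ramp (z of about 128 mm), and the rest are in the canister. I'll lower the lip into the hole, hook it on the far wall and follow the arc to steepen the scoop.

>>> play_rows(
  deltas=[
    [0.16, 0, 0, -2, 0],
    [0.16, 0, 0, -3.8, 0],
    [0.16, -0.8, 0.3, -3.9, 0],
    [0.16, -1.6, 0.5, -3.9, 0],
    [0.16, -2.6, 0.9, -3.2, 0],
    [0.16, -3.6, 1.2, -2.5, 0],
    [0.16, -4.7, 1.6, -2, 0],
    [0.16, -4.7, 1.6, -2, 0],
  ],
)

```text
time_s: 11.18
tool_pos: [0.4748, 0.0464, 0.1917]
tool_rot: [[0.946, -0.324, 0.0], [-0.324, -0.946, 0.0], [0.0, -0.0, -1.0]]
force: [-0.2, 0.4, -2.7]
finger_gap: 0.164
grasp_force: 9.1
```

```bash
cat >> h.py <<'E'
def zmap():
    c,W=cloud('top');S=np.s_[240:290:3,258:312:3]
    np.set_printoptions(linewidth=250);print(np.round(W[...,2][S]*1000).astype(int))
E
python3 -c "
from h import *
sc('s16.png');zmap()"
```

```text
11.22 tool [0.4751 0.0462 0.1915] F [ 0.   0.5 -2.6] M [-0.008  0.004 -0.042] gap 0.1607 N 9.1
[[-32, 103], [-24, 247]]
[[                 556                  557                  556                  556                  555                  555                  557                  557                  557                  555                  556
                   556                  556                  557                  555                  555                  556                  556]
 [                 555                  558                  557                  556                  555                  556                  557                  556                  555                  556                  555
                   556                  556                  556                  555                  558                  558                  558]
 [                 556                  557                  558                  557                  557                  557                  556                  555                  557                  557   
[... 4972 characters left out ...]
 543                  545
                   544                  545                  544                  544                  545                  545                    3]
 [                 537                  539                  539                  539                  539                  539                  540                  541                  540                  541                  542
                   541                  542                  542                  542                  543                  542                    1]]h.py:42: RuntimeWarning: invalid value encountered in cast
  np.set_printoptions(linewidth=250);print(np.round(W[...,2][S]*1000).astype(int))
```

```bash
cat >> h.py <<'E'
def side():
    c,W=cloud("scene");s=sense();x=s["tool_rot"][:,0];a=np.array([x[0],x[1],0])/np.hypot(x[0],x[1]);b=np.array([-a[1],a[0],0])
    D=W-s["tool_pos"];X,Y,Z=D@a,D@b,D[...,2]
    g=np.full((17,24),' ')
    can=(np.hypot(W[...,0]-.463,W[...,1]-.052)<.053)&(W[...,2]<.078)
    m=(Y>-.045)&(Y<.0)&(W[...,2]>.03)&(np.abs(X+.05)<.15)&(Z<.03)
    for xx,zz,cn,br in zip(X[m],Z[m],can[m],c[m].max(-1)):
        i=int((.03-zz)/.01);j=int((xx+.17)/.01)
        if 0<=i<17 and 0<=j<24: g[i,j]='c' if cn else ('#' if br<45 else ('o' if br>110 else '.'))
    print(s["time_s"],s["tool_pos"],"rows z +30 down 10mm; cols X -170.. 10mm");print("\n".join("%4d|"%(30-10*i)+"".join(r) for i,r in enumerate(g)))
E
python3 -c "
from h import *
side()"
```

```text
11.325 [0.47536944 0.04601552 0.19114886] rows z +30 down 10mm; cols X -170.. 10mm
  30|                ##.     
  20|                ####    
  10|                ######  
   0|                ..##### 
 -10|                ...#####
 -20|                  .o###.
 -30|                 ...o#. 
 -40|                ......# 
 -50|               .......  
 -60|               ......   
 -70|              ......    
 -80|             .......    
 -90|            .......     
-100|            ......      
-110|           cccccccccc   
-120|          c c    c.c.   
-130|             c   cccc
```

The tilt is now about 57°, with the lip at the far wall. I'll go a bit further along the arc and shake once.

>>> play_rows(
  deltas=[
    [0.16, -1, 0.35, 0.3, 0],
    [0.16, -2, 0.7, 0.5, 0],
    [0.16, -2.8, 0.95, 0.6, 0],
    [0.16, -2.8, 0.95, 0.6, 0],
    [0.16, -2, 0.7, 0.6, 0],
    [0.16, -2.8, 0.95, 0.6, 0],
    [0.16, -2.8, 0.95, 0.6, 0],
  ],
)

```text
time_s: 12.2
tool_pos: [0.4472, 0.0557, 0.1971]
tool_rot: [[0.946, -0.325, -0.0], [-0.325, -0.946, 0.0], [-0.001, -0.0, -1.0]]
force: [0.7, 0.6, -1.6]
finger_gap: 0.164
grasp_force: 9.6
```

```bash
python3 -c "
from h import *
F=[]
side()
for i in range(6): d=eyes.get_image('scene');F.append(sense()['force'])
print(np.mean(F,0),sense()['wrist_torque'])
c,W=cloud('wrist');g=c.astype(int).min(-1)
m=(g>110)&(np.hypot(W[...,0]-.455,W[...,1]-.05)<.1)&(W[...,2]>.004)&(W[...,2]<.2)
k,l,st,ce=cv2.connectedComponentsWithStats(m.astype(np.uint8))
for i in range(1,k):
    if st[i,4]>20: print(st[i,4],ce[i],np.median(W[l==i],0))
"
```

```text
12.25 [0.44734389 0.05568058 0.19709001] rows z +30 down 10mm; cols X -170.. 10mm
  30|                ##.     
  20|                #.###   
  10|                #.##### 
   0|                .o######
 -10|                 ..o####
 -20|                  ..oo##
 -30|                  .....#
 -40|                 ...... 
 -50|                 ...... 
 -60|                ......  
 -70|                ......  
 -80|                .....   
 -90|               ......   
-100|              ......    
-110|              .cc.ccccc.
-120|              cccccccccc
-130|               cc   cccc
[ 0.78435837  0.66414993 -2.85117367] [ 0.18750178 -0.15474212  0.0040026 ]
35 [256.08571429 160.85714286] [0.51198514 0.06718381 0.16138079]
23 [405.95652174 214.26086957] [0.47099158 0.01354564 0.17114369]
142 [248.71126761 238.02112676] [0.48381925 0.07875314 0.17658034]
```

>>> play_rows(
  deltas=[
    [0, 0.5, -0.2, 0, 0],
    [0, 0.9, -0.3, 0, 0],
    [0, 0.9, -0.3, 2, 0],
    [0, 0.9, -0.3, 5, 0],
    [0, 0.9, -0.3, 8, 0],
    [0, 2, -4, 9, 0],
    [0, 3, -9, 9, 0],
    [0, 4, -14, 9, 0],
  ],
  grip_force=40,
)

```text
time_s: 13.6
tool_pos: [0.488, -0.086, 0.2877]
tool_rot: [[0.946, -0.324, 0.001], [-0.324, -0.946, -0.0], [0.001, 0.0, -1.0]]
force: [1.3, 0.0, -2.6]
finger_gap: 0.152
grasp_force: 39.6
```

>>> play_rows(
  deltas=[
    [0, 1, -5, 0, 6],
    [0, 2, -8, 0, 12],
    [0, 2, -8, 0, 12],
  ],
)

```text
time_s: 13.98
tool_pos: [0.5077, -0.1668, 0.2868]
tool_rot: [[0.992, -0.124, -0.001], [-0.124, -0.992, -0.0], [-0.001, 0.0, -1.0]]
force: [-0.2, 0.0, -2.6]
finger_gap: 0.149
grasp_force: 39.6
```

```bash
python3 -c "
from h import *
side()
F=[]
for i in range(4): d=eyes.get_image('scene');F.append(sense()['force'])
print(np.mean(F,0),sense()['wrist_torque'],sense()['tool_pos'])
c,W=cloud('top');g=c.astype(int).min(-1)
S=np.s_[236:292:3,252:314:3]
np.set_printoptions(linewidth=250)
print(np.nan_to_num(np.round(W[...,2][S]*1000)).astype(int))
h=(W[...,2]>.004)&(W[...,2]<.03)
hs=cv2.cvtColor(c,cv2.COLOR_RGB2HSV)
k,l,st,ce=cv2.connectedComponentsWithStats((h&(W[...,1]>-.4)&(W[...,0]>.3)).astype(np.uint8))
for i in range(1,k):
    if st[i,4]>25: print(st[i,4],np.round(np.nanmedian(W[l==i],0)*1000),np.median(c[l==i],0))
"
```

```text
14.025 [ 0.50746845 -0.16537738  0.28676998] rows z +30 down 10mm; cols X -170.. 10mm
  30|                 #.     
  20|                #####   
  10|                ####### 
   0|                .o######
 -10|                 ..o####
 -20|                  ..oo##
 -30|                  .....#
 -40|                 ...... 
 -50|                 ...... 
 -60|                ......  
 -70|                ......  
 -80|               ......   
 -90|               ......   
-100|              .....o    
-110|              .o...     
-120|                oo      
-130|                        
[-0.12823452  0.4013973  -2.19685955] [0.00823822 0.03277223 0.02871726] [ 0.50744985 -0.16350523  0.28728637]
[[ 2 -3  0 -2 77 74 77 71 78 66 74 64 64 68 78 76  5  5 -1 -4 -1]
 [-2  0  1 79 75 78 77 79 77 78 75 66 67 65 76 76 72  5  8  1 -1]
 [ 4  0 76 79 76 76 77 74 19 19  4 10  3  7 78 75 76 75  3  4 -2]
 [ 0 76 75 75 77 75 18 20 16  5  4  5  5  8  6 74 76 75 74  4  4]
 [ 3 80 75 74 75  7  7  9 22 23  7  4  6  4  8  7 77 75 76 78  7]
 [ 3 77 75 74  5  4  5 17 23 23 16  2  4  3  6  6 76 77 78 75  
[... 485 characters left out ...]
17 19 18  5  5  2  7  4  4  6 74 72 75 78  8]
 [ 2 76 79 75 76 75  7  5  5  8  6  6  6  9 -1 77 73 75 77  2  5]
 [-1  0 77 76 64 76 72  7  6 16 19 19 18 74 75 75 74 78  5  6  0]
 [-2 -1 -3 67 76 78 67 66 64 64 74 76 75 77 75 76 78 74  7  0  0]
 [ 1  0 -2 -1  5 76 76 69 63 74 75 76 75 74 74 78  6  3  0  2 -1]
 [-1  3 -2  1  1  5 76 82 77 77 72 72 75 75  8  9  3  4  2 -5  1]]
13587 [853.   3.  16.] [65. 15. 13.]
199 [ 792. -388.   18.] [3. 3. 3.]
424 [750. 412.  18.] [2. 2. 3.]
836 [722. 148.  22.] [94. 15. 14.]
137 [ 678. -148.   19.] [40. 30. 24.]
1056 [502. 241.  22.] [107. 110. 116.]
56 [505.  17.   5.] [47.  46.5 47. ]
1256 [464.  56.   7.] [79. 79. 81.]
176 [438.   5.   6.] [46. 46. 46.]
```

All six pellets are in the canister: six separate bumps about 20 mm high, none on the bench, and the scoop weighs 2.2 N, so it is empty. Next I'll set the scoop down by putting its lip on the bench and running the arc back to upright.

>>> play_rows(
  deltas=[
    [0, -2, -3, -4, 0],
    [0, -4, -6, -9, 0],
    [0, -4, -6, -13, 0],
    [0, -4, -6, -16, 0],
    [0, -4, -6, -16, 0],
  ],
)

```text
time_s: 14.9
tool_pos: [0.4668, -0.2233, 0.1259]
tool_rot: [[0.993, -0.12, -0.002], [-0.12, -0.993, 0.001], [-0.002, -0.001, -1.0]]
force: [-0.4, 0.8, -2.3]
finger_gap: 0.151
grasp_force: 41.2
```

```bash
python3 -c "
from h import *
side();print(sense()['force'])"
```

```text
14.95 [ 0.46733591 -0.22363697  0.12694244] rows z +30 down 10mm; cols X -170.. 10mm
  30|                 #.     
  20|                #####   
  10|                ..##### 
   0|                .o######
 -10|                 o.o####
 -20|                  ..oo##
 -30|                  ....o 
 -40|                 ...... 
 -50|                 .....  
 -60|                ......  
 -70|                ......  
 -80|                .....   
 -90|                 ...    
-100|                        
-110|                        
-120|                        
-130|                        
[ 0.59870677  0.40812326 -1.33302631]
```

>>> play_rows(
  deltas=[
    [0.158, 0, 0, 0, 0],
    [0.159, 0.5, 0, -0.7, 0],
    [0.159, 1.5, -0.2, -1, 0],
    [0.159, 3, -0.4, -1.4, 0],
    [0.159, 4.5, -0.6, -1.8, 0],
    [0.159, 6, -0.7, -2.6, 0],
    [0.159, 7.5, -0.9, -3.4, 0],
    [0.159, 7.5, -0.9, -3.4, 0],
  ],
)

```text
time_s: 15.95
tool_pos: [0.5442, -0.2337, 0.0937]
tool_rot: [[0.993, -0.12, 0.002], [-0.12, -0.993, -0.001], [0.002, 0.001, -1.0]]
force: [0.5, -0.2, 0.3]
finger_gap: 0.162
grasp_force: 10.8
```

```bash
sed -i 's/W\[...,2\]>.03)&(np.abs(X+/W[...,2]>ZM)\&(np.abs(X+/; s/def side():/def side(ZM=.006):/' h.py; python3 -c "
from h import *
side();print(sense()['force'])"
```

```text
16.0 [ 0.54350935 -0.23361624  0.09383555] rows z +30 down 10mm; cols X -170.. 10mm
  30|                 #.     
  20|                 #.##   
  10|                #####   
   0|                #.####  
 -10|                 ..###  
 -20|                ..o#### 
 -30|             .....oo##. 
 -40|           .........#.o 
 -50|         .o........o..  
 -60|        o.  ........    
 -70|            .....       
 -80|         ......         
 -90|                        
-100|                        
-110|                        
-120|                        
-130|                        
[ 0.96279554 -0.38589009  0.2005911 ]
```

>>> play_rows(
  deltas=[
    [0.159, 0.8, -0.1, -0.8, 0],
    [0.159, 1.6, -0.2, -1.6, 0],
    [0.159, 2.3, -0.3, -2.4, 0],
    [0.159, 2.8, -0.35, -3.1, 0],
    [0.159, 2.8, -0.35, -3.5, 0],
    [0.159, 2.8, -0.35, -3.5, 0],
  ],
)

```text
time_s: 16.75
tool_pos: [0.5714, -0.237, 0.0592]
tool_rot: [[0.993, -0.121, 0.001], [-0.121, -0.993, -0.0], [0.001, 0.0, -1.0]]
force: [1.2, 0.3, 7.3]
finger_gap: 0.16
grasp_force: 11.3
```

```bash
python3 -c "
from h import *
side();print(sense()['force'])"
```

```text
16.8 [ 0.57136216 -0.23702026  0.05916991] rows z +30 down 10mm; cols X -170.. 10mm
  30|                 #.     
  20|                 #.     
  10|                .####   
   0|                #.###   
 -10|       o........oo###   
 -20|       ...........###   
 -30|       ...........###   
 -40|       ...........###   
 -50|       o..........###   
 -60|                        
 -70|                        
 -80|                        
 -90|                        
-100|                        
-110|                        
-120|                        
-130|                        
[1.3846152  1.62161913 6.17453318]
```

The scoop stands flat and upright. I'll release it, rise, and go to the cap while turning by +197°, so that the later clockwise turn stays within the last joint's range.

>>> play_rows(
  deltas=[
    [0.2, 0, 0, 0, 0],
    [0.35, 0, 0, 0, 0],
    [0.4, 0, 0, 0.5, 0],
    [0.4, 0, 0, 5, 0],
    [0.5, 0, 0, 10, 0],
    [0.6, 0, 3, 15, 10],
    [0.6, 0, 8, 18, 20],
    [0.6, 0, 13, 18, 30],
  ],
)

```text
time_s: 17.8
tool_pos: [0.5722, -0.1066, 0.2426]
tool_rot: [[0.918, 0.396, 0.007], [0.396, -0.918, -0.002], [0.005, 0.005, -1.0]]
force: [0.0, 0.1, -0.1]
finger_gap: 0.599
grasp_force: 0.0
```

>>> play_rows(
  deltas=[
    [0.6, -1, 5, 0, 10],
    [0.6, -2, 10, 0, 20],
    [0.6, -3, 15, 0, 30],
    [0.6, -4, 20, 0, 40],
    [0.6, -5, 25, 0, 50],
    [0.6, -6, 30, 0, 60],
    [0.6, -7, 35, 0, 70],
    [0.6, -7, 35, 0, 80],
  ],
)

```text
time_s: 18.8
tool_pos: [0.4992, 0.2463, 0.2384]
tool_rot: [[-0.236, 0.972, -0.0], [0.972, 0.236, 0.001], [0.001, -0.0, -1.0]]
force: [-0.4, 0.0, -0.0]
finger_gap: 0.599
grasp_force: 0.0
```

>>> play_rows(
  deltas=[
    [0.6, 0, 0, 0, 10],
    [0.6, 0, 0, 0, 20],
    [0.6, 0, 0, 0, 30],
    [0.6, 0, 0, 0, 40],
    [0.6, 0, 0, 0, 50],
    [0.6, 0, 0, 0, 60],
    [0.6, 0, 0, 0, 70],
    [0.6, 0, 0, 0, 80],
  ],
)

```text
time_s: 19.8
tool_pos: [0.5004, 0.2429, 0.2384]
tool_rot: [[-0.998, -0.059, -0.0], [-0.059, 0.998, -0.0], [0.0, -0.0, -1.0]]
force: [-0.2, 0.0, 0.4]
finger_gap: 0.601
grasp_force: 0.0
```

```bash
python3 - <<'E'
from h import *
s=sense();x=s["tool_rot"][:,0];print(s["time_s"],s["tool_pos"],np.degrees(np.arctan2(x[1],x[0])),s["qpos"])
for n in("wrist","scene"):
    c,W=cloud(n);Z=W[...,2];r=np.hypot(W[...,0]-.503,W[...,1]-.245)
    m=(r<.05)&(Z>.05)&(Z<.066)&(c.max(-1)<70);p=W[m]
    if m.sum()>20: print(n,"bar",m.sum(),np.median(p[:,2]),cv2.minAreaRect((p[:,:2]*1000).astype(np.float32)))
    m=(r<.06)&(Z>.018)&(Z<.026);p=W[m]
    if m.sum()>20: print("flange",m.sum(),cv2.minEnclosingCircle((p[:,:2]*1000).astype(np.float32)))
    k=(np.hypot(W[...,0]-.58,W[...,1]+.24)<.05)&(Z>.06)&(Z<.075);print("scoop handle top",k.sum(),np.nanmedian(W[k],0) if k.any() else 0)
E
```

```text
19.8 [0.50037896 0.24289444 0.23838967] -176.6184720822573 [ 1.77725890e+01  3.41546815e+00  9.80994902e+01 -5.99723462e-03
  7.85023774e+01 -7.56077439e+01]
wrist bar 952 0.058666958165465515 ((504.08837890625, 247.8297576904297), (43.65459442138672, 15.659995079040527), 10.927778244018555)
flange 3496 ((504.30810546875, 248.11146545410156), 35.941932678222656)
scoop handle top 0 0
scene bar 126 0.05636898201951208 ((504.31414794921875, 244.52610778808594), (42.28062438964844, 15.60164737701416), 8.747333526611328)
flange 355 ((503.1829528808594, 245.8458709716797), 37.0938606262207)
scoop handle top 231 [ 0.59160367 -0.24157629  0.06504638]
```

The cap is at (0.504,0.247), bar yaw of about 10.5°. I'll grip it.

>>> play_rows(
  deltas=[
    [0.5, 0.4, 0.45, -5, 7],
    [0.5, 0.4, 0.45, -11, 7],
    [0.5, 0.4, 0.45, -16, 7],
    [0.5, 0.4, 0.45, -19, 7],
    [0.5, 0.4, 0.45, -19.8, 7],
    [0, 0.4, 0.45, -19.8, 7],
    [0, 0.4, 0.45, -19.8, 7],
    [0, 0.4, 0.45, -19.8, 7],
  ],
  grip_force=80,
)

```text
time_s: 20.9
tool_pos: [0.5059, 0.248, 0.0421]
tool_rot: [[-0.985, -0.174, 0.003], [-0.174, 0.985, 0.001], [-0.003, 0.0, -1.0]]
force: [-0.2, 0.1, 3.2]
finger_gap: 0.17
grasp_force: 79.6
```

>>> play_rows(
  deltas=[
    [0, 0, 0, 0, 0],
    [0, 0, 0, 4, 0],
    [0, 0, 0, 9, 0],
    [0, 0, 0, 13, 0],
    [0, -0.5, -4, 15, -10],
    [0, -1, -8, 15, -20],
    [0, -1, -8, 15, -28],
    [0, -1, -8, 15, -28],
  ],
)

```text
time_s: 21.9
tool_pos: [0.4944, 0.1672, 0.1904]
tool_rot: [[-0.951, 0.308, 0.0], [0.308, 0.951, 0.0], [-0.0, 0.0, -1.0]]
force: [-0.9, 0.2, -0.4]
finger_gap: 0.174
grasp_force: 79.0
```

```bash
cat >> h.py <<'E'
def look(n):
    s=sense();x=s["tool_rot"][:,0];print(s["time_s"],"tool",s["tool_pos"].round(4),"yaw",np.degrees(np.arctan2(x[1],x[0])).round(2),"F",s["force"].round(1),"M",s["wrist_torque"].round(2),"gap",s["finger_gap"],"N",s["grasp_force"])
    c,W=cloud(n);Z=W[...,2];r=np.hypot(W[...,0]-.463,W[...,1]-.052)
    m=(r<.056)&(Z>.071)&(Z<.081);p=(W[m][:,:2]*1000)
    print("ring",m.sum(),cv2.minEnclosingCircle(p.astype(np.float32)))
    return c,W
E
python3 - <<'E'
from h import *
for n in("wrist","top"):
    c,W=look(n);Z=W[...,2]
    # least-squares circle on the outer boundary of the ring
    m=((np.hypot(W[...,0]-.463,W[...,1]-.052)<.056)&(Z>.070)&(Z<.082)).astype(np.uint8)
    cs,_=cv2.findContours(cv2.morphologyEx(m,cv2.MORPH_CLOSE,np.ones((5,5))),cv2.RETR_EXTERNAL,cv2.CHAIN_APPROX_NONE)
    k=max(cs,key=cv2.contourArea)[:,0];p=W[k[:,1],k[:,0],:2];e=cv2.fitEllipse((p*1000).astype(np.float32));print(n,"ellipse",e)
    # slots: points inside the ring's annulus (r 37..43 mm) well below the ring top
    ctr=np.array(e[0])/1000;d=W[...,:2]-ctr;r=np.hypot(d[...,0],d[...,1]);s=(r>.0365)&(r<.0435)&(Z<.070)&(Z>.05)
    a=np.arctan2(d[...,1],d[...,0])[s];print("slot n",s.sum(),"yaw",np.degrees(np.angle(np.exp(2j*a).mean())/2), np.histogram(np.degrees(a),np.arange(-180,181,20))[0])
# cap in hand, from wrist and scene
for n in("wrist","scene"):
    c,W=cloud(n);s=sense();D=W-s["tool_pos"];r=np.hypot(D[...,0],D[...,1]);h=(r<.05)&(D[...,2]>-.026)&(D[...,2]<-.008)
    p=W[h&(c.min(-1)>60)]
    if len(p)>20: print(n,"flange",len(p),cv2.minEnclosingCircle((p[:,:2]*1000).astype(np.float32)),np.median(p[:,2]))
E
```

```text
21.9 tool [0.4944 0.1672 0.1904] yaw 162.08 F [-0.9  0.2 -0.4] M [ 0.02  0.02 -0.04] gap 0.174065575327595 N 79.03944969177246
ring 9101 ((464.746826171875, 51.96076583862305), 51.17039489746094)
wrist ellipse ((nan, nan), (nan, nan), 0.0)
slot n 0 yaw nan [0 0 0 0 0 0 0 0 0 0 0 0 0 0 0 0 0 0]
21.95 tool [0.4944 0.1675 0.1903] yaw 162.21 F [ 0.3 -0.6 -0.9] M [-0.03 -0.01  0.02] gap 0.1713249045586829 N 79.03653144836426
ring 1432 ((463.73223876953125, 52.413841247558594), 50.71873092651367)
top ellipse ((463.87298583984375, 52.69144058227539), (98.53424835205078, 99.5184097290039), 102.58594512939453)
slot n 97 yaw -16.361158114846955 [ 4  0  0  0  0  0  1 16 28  3  0  0  0  0  0  2 18 25]
wrist flange 10215 ((493.1666564941406, 168.73834228515625), 36.10336685180664) 0.1710057437505449
scene flange 450 ((492.2878112792969, 166.6179962158203), 36.36328125) 0.16943894269559173<stdin>:10: RuntimeWarning: Mean of empty slice.
  ret = ret.dtype.type(ret / rcount)
```

```bash
python3 - <<'E'
from h import *
c,W=cloud("wrist");Z=W[...,2];V=np.isfinite(W).all(-1)
# inner hole edge and outer edge: least squares circle of ring points' outer rim by angle
ctr=np.array([.4642,.0522])
for _ in range(3):
    d=W[...,:2]-ctr;r=np.hypot(d[...,0],d[...,1]);a=np.degrees(np.arctan2(d[...,1],d[...,0]))
    m=V&(r<.054)&(Z>.072)&(Z<.081);q=[]
    for b in range(-180,180,6):
        k=m&(a>=b)&(a<b+6)
        if k.sum()>15: R=np.percentile(r[k],98);q.append(ctr+R*np.array([np.cos(np.radians(b+3)),np.sin(np.radians(b+3))]))
    q=np.array(q);A=np.c_[2*q,np.ones(len(q))];x=np.linalg.lstsq(A,(q**2).sum(1),rcond=None)[0];ctr=x[:2]
print("mouth",ctr,len(q),"R",np.sqrt(x[2]+ctr@ctr))
s=V&(r>.0365)&(r<.0435)&(Z<.0715)&(Z>.04);t=np.radians(a[s]);print(s.sum(),"slot yaw",np.degrees(np.angle(np.exp(2j*t).mean())/2))
for lo,hi in((-60,30),(120,220)):
    aa=a[s]%360;aa=np.where(aa>260,aa-360,aa);k=(aa>lo)&(aa<hi);print(k.sum(),np.percentile(aa[k],[2,50,98]) if k.sum() else "")
# the same by darkness of slot pixels on the ring
g=c.astype(int).max(-1);s=V&(r>.037)&(r<.043)&(Z>.055);t=s&(g<np.median(g[s])*.65);aa=a[t]%360;aa=np.where(aa>260,aa-360,aa)
for lo,hi in((-60,30),(120,220)):
    k=(aa>lo)&(aa<hi);print("dark",k.sum(),np.percentile(aa[k],[5,50,95]) if k.sum() else "")
# bar in hand
S=sense();D=W-S["tool_pos"];m=V&(np.hypot(D[...,0],D[...,1])<.045)&(D[...,2]>-.024)&(D[...,2]<-.014)&(g>60)
print("flange",cv2.minEnclosingCircle((W[m][:,:2]*1000).astype(np.float32)),S["tool_pos"])
E
```

```text
mouth [0.46483146 0.05236368] 60 R 0.049975455539402205
538 slot yaw -24.72988319185619
219 [-56.35661267 -25.60772904 -13.38470995]
227 [141.9988547  168.1489621  176.13230402]
dark 200 [-44.71706432 -26.29808093 -14.04720894]
dark 251 [141.66569779 171.00641164 176.56762029]
flange ((493.0375061035156, 169.13246154785156), 36.026031494140625) [0.49444233 0.16794536 0.19014215]
```

The mouth is at (0.4648,0.0524) with yaw of about -17°, and the cap is held about 1 mm off the tool axis. I'll move above the mouth.

>>> play_rows(
  deltas=[
    [0, -1.4, -5.5, 0, 1],
    [0, -2.8, -11, 0, 1],
    [0, -2.8, -11.6, -2, 1],
    [0, -2.8, -11.6, -5, 1],
    [0, -2.8, -11.6, -6.4, 1],
    [0, -2.8, -11.6, -6.4, 1],
    [0, -2.8, -11.6, -6.4, 1],
  ],
)

```text
time_s: 23.02
tool_pos: [0.4673, 0.0518, 0.1273]
tool_rot: [[-0.957, 0.291, 0.001], [0.291, 0.957, -0.0], [-0.001, 0.0, -1.0]]
force: [0.2, 0.4, -1.3]
finger_gap: 0.168
grasp_force: 79.3
```

```bash
python3 - <<'E'
from h import *
s=sense();x=s["tool_rot"][:,0];print(s["time_s"],s["tool_pos"],np.degrees(np.arctan2(x[1],x[0])),s["force"])
c,W=cloud("wrist");V=np.isfinite(W).all(-1);D=W-s["tool_pos"];Z=W[...,2];g=c.max(-1)
m=V&(np.hypot(D[...,0],D[...,1])<.045)&(D[...,2]>-.025)&(D[...,2]<-.014)&(g>60);print("flange",cv2.minEnclosingCircle((W[m][:,:2]*1000).astype(np.float32)),np.median(Z[m]))
m=V&(np.hypot(W[...,0]-.464,W[...,1]-.052)<.054)&(Z>.07)&(Z<.081);p=W[m][:,:2];print("ring pts",m.sum())
# visible outer rim: fit circle of radius 50 mm by least squares
from scipy.optimize import least_squares
a0=np.array([.4645,.0524])
for _ in range(3):
    d=p-a0;a=np.degrees(np.arctan2(d[:,1],d[:,0]));r=np.hypot(*d.T);q=[]
    for b in range(-180,180,6):
        k=(a>=b)&(a<b+6)
        if k.sum()>15 and np.percentile(r[k],98)>.047: q.append(p[k][np.argsort(r[k])[int(.98*k.sum())]])
    q=np.array(q);a0=least_squares(lambda u:np.hypot(*(q-u).T)-.05,a0,loss="soft_l1",f_scale=.001).x
print("mouth",a0,len(q))
E
```

```text
23.025 [0.46734272 0.05181843 0.12727785] 163.10833428494587 [ 0.15334794  0.40554276 -1.281326  ]
flange ((465.9155578613281, 52.6884765625), 36.136146545410156) 0.10800210959280956
ring pts 8501
mouth [0.46506845 0.05201695] 42
```

>>> play_rows(
  deltas=[
    [0, -0.1, -0.05, -0.5, 0],
    [0, -0.1, -0.05, -1, 0],
    [0, -0.1, -0.05, -1.4, 0],
    [0, -0.1, -0.05, -1.7, 0],
    [0, -0.1, -0.05, -1.7, 0],
  ],
)

```text
time_s: 23.7
tool_pos: [0.4652, 0.051, 0.1089]
tool_rot: [[-0.957, 0.291, -0.001], [0.291, 0.957, 0.0], [0.001, -0.0, -1.0]]
force: [-0.2, 0.0, -0.8]
finger_gap: 0.171
grasp_force: 79.3
```

The lugs went into the slots without resistance. I'll press in.

>>> play_rows(
  deltas=[
    [0, 0, 0, -0.3, 0],
    [0, 0, 0, -0.6, 0],
    [0, 0, 0, -0.7, 0],
    [0, 0, 0, -0.7, 0],
  ],
  grip_force=100,
)

```text
time_s: 24.2
tool_pos: [0.4659, 0.051, 0.1026]
tool_rot: [[-0.957, 0.291, 0.001], [0.291, 0.957, -0.0], [-0.001, 0.0, -1.0]]
force: [1.0, -0.2, 2.4]
finger_gap: 0.168
grasp_force: 101.6
```

>>> play_rows(
  deltas=[
    [0, 0, 0, -0.15, 0],
    [0, 0, 0, -0.15, 0],
    [0, 0, 0, -0.15, 0],
  ],
)

```text
time_s: 24.58
tool_pos: [0.4659, 0.051, 0.101]
tool_rot: [[-0.957, 0.291, 0.001], [0.291, 0.957, -0.0], [-0.001, 0.0, -1.0]]
force: [-0.5, -0.6, 3.4]
finger_gap: 0.163
grasp_force: 101.7
```

```bash
python3 -c "
from h import *
F=[]
for i in range(5): d=eyes.get_image('wrist');F.append(sense()['force'])
print(np.mean(F,0),sense()['tool_pos'])"
```

```text
[ 0.4902202  -0.25225819  3.29816606] [0.46582414 0.05100555 0.10097869]
```

>>> play_rows(
  deltas=[
    [0, 0, 0, -0.05, -5],
    [0, -0.03, -0.01, -0.05, -15],
    [0, -0.05, -0.01, -0.05, -25],
    [0, -0.08, -0.02, -0.05, -35],
    [0, -0.1, -0.02, -0.05, -45],
    [0, -0.1, -0.02, -0.05, -45],
  ],
)

```text
time_s: 25.58
tool_pos: [0.4647, 0.0508, 0.1004]
tool_rot: [[-0.472, 0.882, 0.0], [0.882, 0.472, -0.0], [-0.0, 0.0, -1.0]]
force: [-0.2, 1.0, 4.5]
finger_gap: 0.164
grasp_force: 102.1
```

```bash
cat >> h.py <<'E'
def st():
    F=[];M=[]
    for i in range(3): eyes.get_image('wrist');s=sense();F.append(s['force']);M.append(s['wrist_torque'])
    x=s["tool_rot"][:,0];c,W=cloud("wrist");V=np.isfinite(W).all(-1);D=W-s["tool_pos"];m=V&(np.hypot(D[...,0],D[...,1])<.045)&(D[...,2]>-.027)&(D[...,2]<-.012)&(c.max(-1)>60)
    print(s["time_s"],s["tool_pos"].round(4),"yaw",np.degrees(np.arctan2(x[1],x[0])).round(1),"F",np.mean(F,0).round(2),"M",np.mean(M,0).round(3),"N",s["grasp_force"]);print("flange",cv2.minEnclosingCircle((W[m][:,:2]*1000).astype(np.float32)),np.median(W[m][:,2]))
    d=(c.max(-1)<70)&V&(np.hypot(D[...,0],D[...,1])<.04)&(D[...,2]>-.0)&(D[...,2]<.03);p=W[d]
E
python3 -c "
from h import *
st()"
```

```text
25.725 [0.4646 0.0509 0.1004] yaw 118.2 F [0.29 0.49 3.2 ] M [-0.014 -0.172  0.204] N 102.06241607666016
flange ((464.64453125, 50.871456146240234), 44.99348068237305) 0.08049323227144434
```

It is turning smoothly against the spring. I'll carry on to the stop.

>>> play_rows(
  deltas=[
    [0, -0.03, -0.01, 0, -10],
    [0, -0.05, -0.02, 0, -20],
    [0, -0.08, -0.03, 0, -30],
    [0, -0.1, -0.03, 0, -40],
    [0, -0.1, -0.03, 0, -48],
    [0, -0.1, -0.03, 0, -48],
  ],
)

```text
time_s: 26.52
tool_pos: [0.4639, 0.0504, 0.1005]
tool_rot: [[0.338, 0.941, 0.001], [0.941, -0.338, -0.0], [-0.0, 0.001, -1.0]]
force: [2.5, -0.6, 3.3]
finger_gap: 0.168
grasp_force: 102.2
```

```bash
python3 -c "
from h import *
st()"
```

```text
26.675 [0.4639 0.0504 0.1004] yaw 70.2 F [ 2.18 -0.81  4.08] M [-0.28  -0.411  0.149] N 102.19475269317627
flange ((463.86248779296875, 50.372215270996094), 44.99503707885742) 0.08060600509458471
```

>>> play_rows(
  deltas=[
    [0, 0.05, 0, 0, -3],
    [0, 0.05, 0, 0, -4],
    [0, 0.05, 0, 0, -4],
    [0, 0.05, 0, 0, -4],
  ],
)

```text
time_s: 27.22
tool_pos: [0.4639, 0.0504, 0.1003]
tool_rot: [[0.404, 0.915, -0.0], [0.915, -0.404, -0.0], [-0.0, -0.0, -1.0]]
force: [0.8, -1.6, 2.6]
finger_gap: 0.17
grasp_force: 104.3
```

```bash
python3 - <<'E'
from h import *
M=[];F=[]
for i in range(8): eyes.get_image('top');s=sense();M.append(s['wrist_torque']);F.append(s['force'])
print(np.mean(M,0),np.std(M,0),np.mean(F,0),s["tool_pos"],s["grasp_force"],s["time_s"])
c,W=cloud("wrist");V=np.isfinite(W).all(-1);D=W-s["tool_pos"];g=c.max(-1);x=s["tool_rot"][:,0];print("yaw",np.degrees(np.arctan2(x[1],x[0])))
m=V&(g>60)&(W[...,2]>.077)&(W[...,2]<.0855)&(np.hypot(D[...,0],D[...,1])<.043)
p=W[m];print("flange",m.sum(),np.median(p[:,2]),cv2.minEnclosingCircle((p[:,:2]*1000).astype(np.float32)))
b=V&(g<45)&(W[...,2]>.1)&(W[...,2]<.125)&(np.hypot(D[...,0],D[...,1])<.035);p=W[b]
if b.sum()>20:print("bar",b.sum(),np.median(p,0),cv2.minAreaRect((p[:,:2]*1000).astype(np.float32)))
c,W=cloud("scene");m=(np.hypot(W[...,0]-.59,W[...,1]+.24)<.04)&(W[...,2]>.06)&(W[...,2]<.075);print("scoop",m.sum(),np.median(W[m],0))
E
```

```text
[-0.36892705 -0.16114825  1.45111389] [0.02142344 0.03487788 0.03366821] [ 0.72171021 -1.46025232  3.61618999] [0.46395932 0.05048822 0.10025826] 104.52039241790771 27.625
yaw 66.07040636139067
flange 11597 0.08077139547803214 ((463.97528076171875, 50.53985595703125), 42.95365524291992)
bar 6833 [0.46705829 0.05785899 0.11666862] ((465.53521728515625, 53.30998992919922), (37.52167510986328, 42.341426849365234), 15.732854843139648)
scoop 234 [ 0.59199762 -0.24137926  0.06508174]
```

The wrist torque has jumped to 1.45 N m, so the cap is at the stop. I'll back off slightly, check and hand in.

>>> play_rows(
  deltas=[
    [0, 0, 0, 0, 1.5],
    [0, 0, 0, 0.05, 1.5],
    [0, 0, 0, 0.05, 1.5],
    [0, 0, 0, 0.05, 1.5],
  ],
)

```text
time_s: 28.22
tool_pos: [0.464, 0.0505, 0.1008]
tool_rot: [[0.382, 0.924, -0.0], [0.924, -0.382, 0.0], [-0.0, -0.0, -1.0]]
force: [0.9, -1.8, 4.0]
finger_gap: 0.167
grasp_force: 102.7
```

```bash
python3 -c "
from h import *
s=sense();print(s['wrist_torque'],s['force'],s['grasp_force'],s['tool_pos'],s['time_s'])
print(ticket.sign_off())"
```

```text
[-0.44182295 -0.06747044  0.93054602] [ 0.90693499 -1.75085552  4.01044897] 102.72069811820984 [0.46399701 0.05050625 0.1007677 ] 28.225
the job is handed in; nothing more can be done
None
```

I handed the job in at 28 s of robot time: all six pellets are in the canister, the scoop is upright on the bench, and the cap is pressed in, turned to the stop and still gripped; sign-off returned no verdict, and I viewed 11 pictures, one over the limit of 10.

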